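# Wind down the glue press with its loose crank

## Task

Close the green glue press on the glued boards inside it: fit the loose crank onto the press's square shaft end, fully home, and wind it clockwise until the platen bears firmly on the stack and the crank resists. Never force the crank against the press and do not overtighten; leave the crank on the shaft and the jar, tin and paint pot where they are.

Things in the scene. Friction and masses are not known exactly. Their poses are not given: they have to be found in the camera images.
- press: Green bench glue press, bolted down, 150 x 240 mm; cross beam 50 mm deep along the press's y, its top at 125 mm. Origin: centre of the underside, z up. Two boards being glued lie in it, their top at 42 mm. Its upright screw turns in place, stiffly (0.2 N m), and stays where left; clockwise from above lowers the platen. Pushing the crank against the press down or sideways with over 15 N risks damage.
- shaft (a point): Centre of the top of the press's upright steel shaft end, 167 mm above the table: a 14 mm square 24 mm long, with a 6 mm cone (13.6 to 7 mm across) on top, on a round brass shoulder (34 mm across, at 137 mm). The point and its axes stay with the press: they do NOT turn with the square, whose angle differs every time and is not measured. The shaft does not rise or sink in turning.
- platen_face (a point): Centre of the underside of the aluminium platen (120 x 225 x 14 mm), which sinks 8 mm per turn, about 1.3 to 2 turns to go; on the stack it is at 42 mm. There it stops; a torque spring under the square end then yields, so that the crank's resistance rises by 1.4 N m per radian (0.3 N per mm of the grip's path). 0.3 to 0.6 rad of it is firm, over 0.9 rad is overtight.
- crank_hub (a point): Centre (half-way up) of the loose crank's hub: a dark steel block 36 x 36 x 40 mm high with a 16.8 mm square socket right through it, sides parallel; it enters the shaft only within 0.2 rad of one of four angles. z up, x from hub along the arm. It lies flat, socket upright; grip the hub across its y sides. Fully home, its underside is on the brass shoulder, this point 10 mm below the shaft's top.
- crank: The crank, about 0.4 kg: hub, flat arm (16 mm wide, 8 mm thick, along x to 80 mm from the hub's axis) and grip. Origin: centre of the hub's underside, axes as crank_hub.
- crank_grip (a point): Centre of the crank's upright red grip, 70 mm from the hub's axis along x, 38.5 mm above the crank's underside: a cylinder 20 mm in diameter, 50 mm long, spinning freely on its pin, so it can be held firmly and led round in a circle without turning the wrist.
- jar_mid (a point): White lidded jar, 72 mm in diameter, 95 mm high; its centre. Leave alone.
- tin_mid (a point): White-painted tin, 76 mm in diameter, 100 mm high; its centre. Leave alone.
- pot_mid (a point): Yellow paint pot with white lid, 54 mm in diameter, 55 mm high; its centre. Leave alone.
Not all that is in view belongs to the job. Of the things that look like the crank, the middle-sized one is meant.

How it is judged (in metres and radians):
On the way, in this order (a step that is already met when the one before it is completed fails the run):
1. the crank is fully home on the square shaft before the platen is moved (horizontal distance between crank_hub and shaft below 0.004 m and z of crank_hub in the frame of shaft below -0.007 m and angle between crank_hub's own z axis and vertical below 0.08 rad and distance of platen_face from where it was at the start of the episode below 0.002 m), for 0.2 s.
2. the crank, still on the shaft, has wound the platen down by a full turn (distance of platen_face from where it was at the start of the episode above 0.008 m and horizontal distance between crank_hub and shaft below 0.005 m), for 0.1 s.
At the end, for the whole second after the job is handed in: The platen bears on the stack (its underside no more than 0.2 mm above the stack's top), and the crank is left at rest on the shaft, fully home: hub level within 0.08 rad, within 4 mm of the shaft's axis and 3 mm of the shoulder (horizontal distance between crank_hub and shaft below 0.004 m and z of crank_hub in the frame of shaft below -0.007 m and angle between crank_hub's own z axis and vertical below 0.08 rad and z of platen_face in the frame of press below 0.0422 m and linear speed of crank below 0.02 m/s); the robot touches nothing.
It fails at once if the crank is forced on the press: wrenched or overtightened to about 1.3 N m (contact forces adding up to over 260 N) (contact force between crank and press above 260 N).
It fails at once if the crank is pressed against the press with over 30 N before it is home on the shaft (more than 8 mm above it) (contact force between crank and press above 30 N and z of crank_hub in the frame of shaft above -0.002 m).
It fails at once if the jar is pushed more than 20 mm or tipped (distance of jar_mid from where it was at the start of the episode above 0.02 m or angle between jar_mid's own z axis and vertical above 0.35 rad).
It fails at once if the tin is pushed more than 20 mm or tipped (distance of tin_mid from where it was at the start of the episode above 0.02 m or angle between tin_mid's own z axis and vertical above 0.35 rad).
It fails at once if the paint pot is pushed more than 20 mm or tipped (distance of pot_mid from where it was at the start of the episode above 0.02 m or angle between pot_mid's own z axis and vertical above 0.35 rad).
It also fails if it takes over 72 s, if anything falls off the work surface, if the arm or the gripper's body presses on something with over 40 N, if the wrist force passes 120 N, or if a joint passes its speed limit or range.

## Robot

A 7-joint arm with a two-finger parallel gripper is mounted at the origin on the work surface. World frame = base frame: x ahead of the robot, y to its left, z up, the work surface at z = 0. Lengths are in m, angles in degrees, forces in N, time in s.
With the tool pointing down it reaches from about 0.4 to 0.875 m from the base axis. Payload 19.3 kg.
Tool frame: the origin (TCP) lies at the very end of the fingers, on their centre line; the grasp point (between the pads) lies 19 mm behind it; z points along the fingers, y is the line along which they close (so a half turn about z gives the same grasp; the last joint's range is limited). The gripper opens to 85 mm and grips with 20 to 120 N. Pads are 22 mm wide; open, the fingers measure 114 mm over their backs; the gripper's body (76 mm by 85 mm) begins 54 mm behind the grasp point. The pads swing forward as they close: fully open they stand 13 mm farther back than shut.
Start: joints at [59.691, 29.874, -2.08, 91.645, 1.215, 58.505, -6.463], TCP at [0.277, -0.56, 0.231] pointing down, gripper open.
Joint ranges: [-166.77, 166.77], [-17.47, 122.26], [-85.68, 81.53], [9.62, 139.38], [-72.42, 252.41], [9.2, 110.78], [-144.41, 144.41]. Speed limits (degrees/s): [108.29, 108.29, 136.94, 136.94, 172.46, 172.46, 172.46].

## Interface

Orientations are given as a 3x3 rotation matrix whose columns are the frame's x, y, z axes.
In Python, from workcell import telemetry, grab_frame, calibration, ticket gives the robot as it stands.
- The arm moves only by the tool play_rows, never from a script. Its argument "motion" is text: rows parted by semicolons, each of 7 numbers parted by spaces: the shift along the tool's x, y, z in m, then the turn, a rotation vector about the tool's x, y, z in degrees, then the opening, from 0 (shut) to 1 (fully open). A call has 1 to 12 rows; each row is the pose to reach, as a shift and turn from the pose commanded when the call began, along the tool's axes at that moment; what a row does not reach only later rows make up. A row lasts 1/12 s, in which the tool goes at most 41.7 mm and 7.16 degrees, less where a joint would pass 70% of its speed; a pose out of reach is approached as far as the arm can. A call with a gripper value outside its range is refused whole. The fingers move at their own pace and stop on an object; "newtons" is the grip in N (left out, the last holds). Time passes only in rows, so rows that repeat a pose let the fingers close. It gives the time, the measured TCP pose, the force, the opening and the grip force at its end, in the units of the state.
- telemetry.sense(): the state, without advancing time (a new reading comes with each control period).
- grab_frame(name): name is "scene" or "top" or "wrist"; returns (picture, depth): 400x640x3 uint8, blue, green, red; 400x640 float32, m along the optical axis (not along the pixel's ray), 0 where there is no reading.
- calibration(name): a dict with "K" (3x3 intrinsics, pixels), "rvec" (rotation vector, rad) and "tvec" (3), from world to camera coordinates, as OpenCV has them. Camera axes: x right, y down, z forward; pixel columns grow to the right and rows downward; lengths in m; the calibration is good to about 2 mm. The wrist camera is an equidistant fisheye: a pixel r from the principal point sees the ray r / f radians off the axis. A picture is of the moment at which its call begins: read the wrist's pose just before it. calibration takes no time and is no camera call; for the wrist camera it gives the pose at the moment of the call.
- ticket.job_done(): hands the job in; it is judged then, once.
The state is a dict: "time": time; "q": joint angles; "joint_velocities": joint speeds; "effort": joint torques, N m; "tcp_pos": TCP position; "ee_rot": TCP orientation; "contact_force": force on the tool from outside, world axes, zero at the start; "wrist_torque": the same for the moment, N m; "grip_width": finger opening in m; "gripper_force": force on a finger pad.
Only numpy, scipy, OpenCV 4.12 (cv2) and the standard library are available. Lean on these libraries where they do the work, as an engineer would, in place of code of your own. Each camera call takes 0.05 s, during which the arm holds its last target. There are 200 camera calls.

## Working session

There is one attempt and no reset: what is moved stays moved. The work goes in short steps, Python scripts to look and compute and a tool call to move; the robot and the scene stay as the last step left them, time stands still between calls to the robot, and variables do not carry over. Pictures are saved under pics/ and viewed, at most 10 in all, crops included, and the job is handed in when it is done.

Besides the shell and the picture viewer there is one more tool, called after "Request:" by a JSON object that holds its "name" and its "arguments". play_rows: Moves the arm, as the interface text tells. Its arguments: {"type":"object","properties":{"motion":{"type":"string"},"newtons":{"type":"number"}},"required":["motion"]}

```bash
ls; mkdir -p pics
python3 - <<'E'
from workcell import telemetry, grab_frame, calibration
import cv2,numpy as np
for n in("scene","top"):
    p,d=grab_frame(n); cv2.imwrite(f"pics/{n}0.png",p); np.save(f"{n}0.npy",d)
    c=calibration(n); print(n,c)
print(telemetry.sense())
E
```

```text
pics
scene {'K': array([[372.40363452,   0.        , 319.92941345],
       [  0.        , 372.40363452, 199.31095334],
       [  0.        ,   0.        ,   1.        ]]), 'rvec': array([ 2.43933956,  1.00588485, -0.25997471]), 'tvec': array([-0.43473605, -0.24260546,  1.45106172])}
top {'K': array([[379.77865802,   0.        , 323.2361804 ],
       [  0.        , 379.77865802, 200.04067201],
       [  0.        ,   0.        ,   1.        ]]), 'rvec': array([ 2.15059212, -2.14168707,  0.10322567]), 'tvec': array([0.06757437, 0.5655561 , 1.04445343])}
{'time': 0.1, 'q': array([59.69204722, 29.90486586, -2.08078903, 91.66966366,  1.21642926,
       58.5061427 , -6.4630996 ]), 'joint_velocities': array([-0.04765055, -0.09812325,  0.04297198, -0.15278957,  0.08729772,
        0.10950546,  0.01822997]), 'effort': array([ 2.53111801e-03, -9.28485560e+01,  1.98315158e+00, -3.70537305e+01,
        1.80357619e-02,  5.29500103e-03,  5.66880090e-05]), 'tcp_pos': array([ 0.27660251, -0.56012333,  0.23079827]), 'ee_rot': array([[ 8.96599331e-01,  4.42842346e-01, -5.43399841e-04],
       [ 4.42842667e-01, -8.96598919e-01,  8.66044165e-04],
       [-1.03690680e-04, -1.01713525e-03, -9.99999477e-01]]), 'contact_force': array([ 0.01722884,  0.03313163, -0.36097488]), 'wrist_torque': array([0.03261371, 0.03555464, 0.03780025]), 'gripper_force': 0.0, 'grip_width': 0.08561690038313843}
```

View pics/scene0.png

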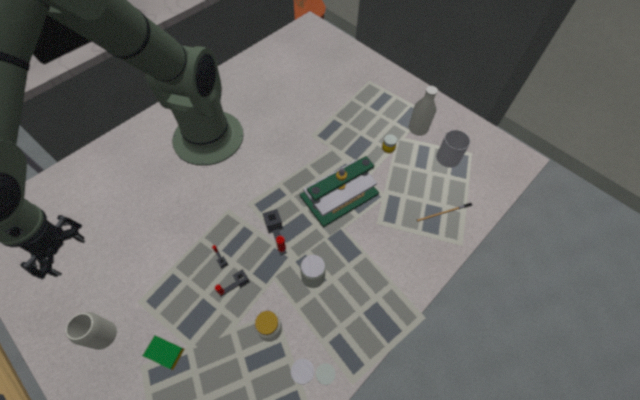

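View pics/top0.png

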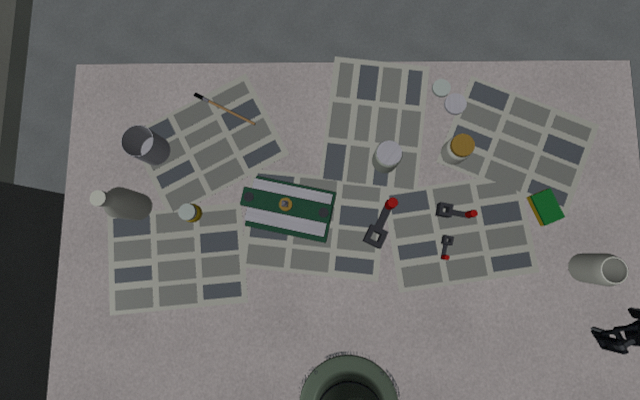

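The scene view shows the press at about (342,190). The top view shows the press with its shaft at (285,204), the jar at (388,156), an orange-lidded can at (460,147) and the pot at (190,212). There are three crank candidates in the top view: A with hub (375,237) and grip (391,203), B with hub (445,210) and grip (472,213), and C with hub (447,240) and grip (446,257). B looks middle-sized, so I'll measure all three and check a crop.

```bash
cat > h.py <<'E'
import cv2,numpy as np
from workcell import telemetry, grab_frame, calibration
def cam(n):
    c=calibration(n); R=cv2.Rodrigues(c["rvec"])[0]; return c["K"],R,np.ravel(c["tvec"])
def ray(n,uv,c=None):
    K,R,t=c or cam(n); uv=np.asarray(uv,float).reshape(-1,2)
    if n=="wrist":
        a=(uv-K[:2,2])/[K[0,0],K[1,1]]; r=np.linalg.norm(a,axis=1)+1e-9
        d=np.c_[a*(np.sin(r)/r)[:,None],np.cos(r)]
    else: d=np.c_[(uv-K[:2,2])/[K[0,0],K[1,1]],np.ones(len(uv))]
    return -R.T@t, d@R
def plane(n,uv,z,c=None):
    o,d=ray(n,uv,c); return o+d*((z-o[2])/d[:,2])[:,None]
def cloud(n,dep,c=None):   # HxWx3 world points
    v,u=np.mgrid[:400,:640]; o,d=ray(n,np.c_[u.ravel(),v.ravel()],c)
    R=(c or cam(n))[1]; zc=d@R[2]
    return (o+d*(dep.ravel()/zc)[:,None]).reshape(400,640,3)
def blobs(m,amin=8):
    k,l,s,c=cv2.connectedComponentsWithStats(m.astype(np.uint8),connectivity=8)
    return [(l==i,s[i,4],c[i]) for i in range(1,k) if s[i,4]>=amin]
E
python3 - <<'E'
from h import *
p=cv2.imread("pics/top0.png"); P=cloud("top",np.load("top0.npy"))
b,g,r=[p[...,i].astype(int) for i in range(3)]
roi=np.zeros(p.shape[:2],bool); roi[180:280,350:500]=1
for nm,m in(("red",(r>90)&(g<60)),("dark",(r<75)&(g<75)&(b<85)&(P[...,2]>.012))):
    for k,a,c in blobs(m&roi):
        q=P[k]; zt=np.percentile(q[:,2],90)
        print(nm,a,c.round(1),"ztop",zt.round(4),"min",q[:,:2].min(0).round(3),"max",q[:,:2].max(0).round(3),"xy@z",plane("top",c,zt).round(3))
for nm,uv in(("jar",(388,152)),("can",(462,145)),("pot",(188,212)),("shaft",(285,204)),("tallcan",(150,150)),("rolled",(600,270))):
    print(nm,P[uv[1],uv[0]].round(3))
m=(g>r+15)&(g>b)&(P[...,2]>.11)&(P[...,2]<.14)
for k,a,c in blobs(m,20): print("beam",a,c,P[k].mean(0),cv2.minAreaRect((P[k][:,:2]*1000).astype(np.float32)))
cv2.imwrite("pics/crop.png",np.hstack([cv2.resize(p[190:270,355:490],None,fx=4,fy=4,interpolation=cv2.INTER_CUBIC),cv2.resize(p[180:260,260:310],None,fx=4,fy=4,interpolation=cv2.INTER_CUBIC)]))
E
```

```text
red 86 [392.3 202. ] ztop 0.0925 min [ 0.434 -0.133] max [0.579 0.042] xy@z [[ 0.553 -0.117  0.093]]
red 37 [473.2 213. ] ztop 0.0656 min [ 0.519 -0.348] max [ 0.536 -0.333] xy@z [[ 0.527 -0.34   0.066]]
red 18 [446.2 257.1] ztop 0.0459 min [ 0.402 -0.275] max [ 0.413 -0.264] xy@z [[ 0.407 -0.269  0.046]]
dark 190 [444.5 209.9] ztop 0.0425 min [ 0.519 -0.292] max [ 0.559 -0.253] xy@z [[ 0.538 -0.269  0.042]]
dark 42 [385.9 210.8] ztop 0.051 min [ 0.525 -0.125] max [ 0.551 -0.093] xy@z [[ 0.534 -0.105  0.051]]
dark 24 [382.7 219. ] ztop 0.015 min [ 0.434 -0.11 ] max [0.525 0.042] xy@z [[ 0.513 -0.101  0.015]]
dark 310 [375.3 235.6] ztop 0.0595 min [ 0.434 -0.106] max [0.502 0.042] xy@z [[ 0.465 -0.074  0.059]]
dark 86 [447.4 239.8] ztop 0.0305 min [ 0.443 -0.296] max [ 0.468 -0.267] xy@z [[ 0.455 -0.278  0.03 ]]
jar [ 0.689 -0.106  0.1  ]
can [ 0.709 -0.307  0.094]
pot [0.528 0.45  0.052]
shaft [0.539 0.162 0.167]
tallcan [0.694 0.543 0.104]
rolled [ 0.38  -0.626  0.126]
beam 1344 [286.54910714 204.88690476] [0.54135713 0.16341457 0.12519731] ((542.2916259765625, 165.20608520507812), (239.23402404785156, 48.72905731201172), 78.0726318359375)
```

View pics/crop.png

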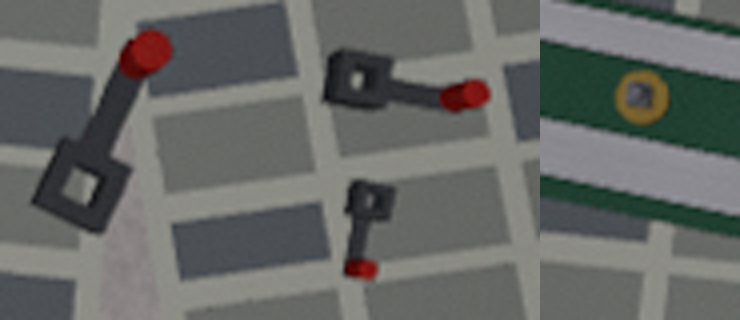

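B is the crank: its heights of 40 and 64 mm and its 70 mm arm match, while A is larger and C smaller. The crop shows B's hub at (357,80) and its grip at (470,95). Next I'll look at the shaft from close up with the wrist camera.

```bash
cat >> h.py <<'E'
from scipy.spatial.transform import Rotation as Ro
def Rdown(yaw): # tool x along yaw, z down
    c,s=np.cos(np.radians(yaw)),np.sin(np.radians(yaw)); return np.array([[c,s,0],[s,-c,0],[0,0,-1.]])
def go(pos,yaw=None):
    s=telemetry.sense(); R=s["ee_rot"]; d=R.T@(np.asarray(pos)-s["tcp_pos"])
    T=R if yaw is None else Rdown(yaw)
    r=Ro.from_matrix(R.T@T).as_rotvec(degrees=True)
    print("yaw now",np.degrees(np.arctan2(R[1,0],R[0,0])).round(2),"shift",d.round(4),"turn",r.round(2),"rows",(np.linalg.norm(d)/.0417).round(1),(np.linalg.norm(r)/7.16).round(1))
E
python3 - <<'E'
from h import *
s=telemetry.sense(); K,R,t=cam("wrist"); R0=s["ee_rot"]
o=-R.T@t; print(K, "cam in tool",R0.T@(o-s["tcp_pos"]),"cam z in tool",R0.T@R[2],"cam x",R0.T@R[0])
for y in (0,-90,26.3,-8): go([.539,.162,.30],y)
E
```

```text
[[309.70691629   0.         319.52397429]
 [  0.         309.70691629 201.27920238]
 [  0.           0.           1.        ]] cam in tool [ 0.07937922 -0.00019506 -0.14271398] cam z in tool [-3.08595836e-01 -5.85789628e-04  9.51193075e-01] cam x [6.36128307e-04 9.99999460e-01 8.22226190e-04]
yaw now 26.29 shift [ 0.555  -0.5313 -0.0687] turn [-6.000e-02  2.000e-02  2.629e+01] rows 18.5 3.7
yaw now 26.29 shift [ 0.555  -0.5313 -0.0687] turn [-3.0000e-02  6.0000e-02  1.1629e+02] rows 18.5 16.2
yaw now 26.29 shift [ 0.555  -0.5313 -0.0687] turn [-0.06  0.01 -0.01] rows 18.5 0.0
yaw now 26.29 shift [ 0.555  -0.5313 -0.0687] turn [-5.000e-02  2.000e-02  3.429e+01] rows 18.5 4.8
```

```bash
python3 -c "
from h import *
go([.49,-.27,.2],0)"
```

```text
yaw now 26.29 shift [ 0.3198 -0.1656  0.0309] turn [-6.000e-02  2.000e-02  2.629e+01] rows 8.7 3.7
```

Request:
{"name": "play_rows", "arguments": {"motion": "0.1 -0.05 0.01 0 0 8 1;0.2 -0.1 0.02 0 0 16 1;0.32 -0.1656 0.031 0 0 26.3 1;0.32 -0.1656 0.031 0 0 26.3 1;0.32 -0.1656 0.031 0 0 26.3 1;0.32 -0.1656 0.031 0 0 26.3 1;0.32 -0.1656 0.031 0 0 26.3 1;0.32 -0.1656 0.031 0 0 26.3 1;0.32 -0.1656 0.031 0 0 26.3 1;0.32 -0.1656 0.031 0 0 26.3 1;0.32 -0.1656 0.031 0 0 26.3 1;0.32 -0.1656 0.031 0 0 26.3 1"}}

```text
time: 1.1
tcp_pos: [0.49, -0.2705, 0.2001]
ee_rot: [[1.0, -0.0, -0.001], [-0.0, -1.0, -0.0], [-0.001, 0.0, -1.0]]
contact_force: [-0.4, -1.1, -0.2]
grip_width: 0.0851
gripper_force: 0.0
```

Run:
```python
from h import *
c=cam("wrist"); p,d=grab_frame("wrist"); cv2.imwrite("pics/w1.png",p); np.savez("w1.npz",d=d,R=c[1],t=c[2],K=c[0])
P=cloud("wrist",d,c); b,g,r=[p[...,i].astype(int) for i in range(3)]
for nm,m in(("red",(r>80)&(g<60)&(b<70)),("dark",(r<80)&(g<80)&(b<90)&(P[...,2]>.03)&(P[...,2]<.05)),("low",(P[...,2]>.002)&(P[...,2]<.03)&(r<70))):
    for k,a,cc in blobs(m,60):
        q=P[k]; print(nm,a,cc.round(1),np.percentile(q,10,axis=0).round(4),np.percentile(q,90,axis=0).round(4),cv2.minAreaRect((q[:,:2]*1000).astype(np.float32)))
go([.489,.162,.21],0)
```

```text
red 412 [154.6 128.9] [ 0.543  -0.1277  0.0822] [ 0.5645 -0.113   0.0911] ((551.7113037109375, -106.78816223144531), (27.48750877380371, 48.12321090698242), 11.820311546325684)
red 441 [390.7 147.6] [ 0.5228 -0.3455  0.0311] [ 0.5357 -0.3314  0.0643] ((542.9307861328125, -307.71722412109375), (89.99610137939453, 18.08585548400879), 65.85066986083984)
red 135 [317.3 253.1] [ 0.4056 -0.2728  0.0233] [ 0.414  -0.264   0.0453] ((409.0194396972656, -268.4948425292969), (11.473710060119629, 11.161264419555664), 3.260087251663208)
dark 159 [182.  121.8] [ 0.5479 -0.1303  0.0323] [ 0.5657 -0.1242  0.0482] ((557.93212890625, -125.55372619628906), (25.136188507080078, 9.073509216308594), 23.4912166595459)
dark 800 [322.  132.5] [ 0.5265 -0.2871  0.039 ] [ 0.5555 -0.2579  0.041 ] ((540.7875366210938, -272.9095458984375), (35.748817443847656, 36.036415100097656), 81.24224853515625)
dark 146 [ 63.3 162.4] [0.5155 0.059  0.0319] [0.5307 0.0647 0.0476] ((522.680419921875, 62.68610382080078), (20.68560028076172, 10.109245300292969), 0.3727585971355438)
dark 547 [160.2 198.3] [ 0.444  -0.1053  0.0321
[... 1086 characters left out ...]
2365722656, -280.3098449707031), (11.102973937988281, 26.807687759399414), 11.789705276489258)
low 89 [328.6 212.9] [ 0.4483 -0.2849  0.0094] [ 0.4538 -0.2751  0.0275] ((453.83209228515625, -279.8845520019531), (12.560179710388184, 10.756623268127441), 78.0481185913086)
low 113 [177.8 374.2] [ 0.1283 -0.0428  0.0033] [0.1362 0.0147 0.0085] ((133.0037078857422, -14.581737518310547), (74.70081329345703, 7.786257743835449), 84.91752624511719)
low 188 [171.6 394.8] [ 0.0813 -0.0221  0.0205] [0.0914 0.0375 0.0286] ((84.29566955566406, 14.176166534423828), (14.43950366973877, 87.49327850341797), 9.548460006713867)
yaw now -0.08 shift [-0.0014 -0.433  -0.0099] turn [ 0.02  0.03 -0.08] rows 10.4 0.0
```

View pics/w1.png

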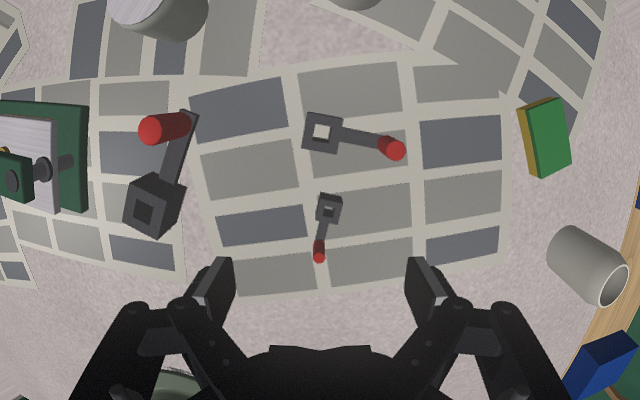

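The view shows B's hub at (322,132) and its red grip at (393,149), clear of the neighbouring cranks. B's hub measures 36 x 36 mm at (0.541,-0.273), with the arm pointing along -98.8°. Next, the shaft.

Request:
{"name": "play_rows", "arguments": {"motion": "0 -0.1 -0.01 0 0 0 1;0 -0.2 -0.01 0 0 0 1;0 -0.3 -0.01 0 0 0 1;0 -0.433 -0.01 0 0 0 1;0 -0.433 -0.01 0 0 0 1;0 -0.433 -0.01 0 0 0 1;0 -0.433 -0.01 0 0 0 1;0 -0.433 -0.01 0 0 0 1;0 -0.433 -0.01 0 0 0 1;0 -0.433 -0.01 0 0 0 1;0 -0.433 -0.01 0 0 0 1;0 -0.433 -0.01 0 0 0 1"}}

```text
time: 2.15
tcp_pos: [0.4903, 0.1663, 0.2104]
ee_rot: [[1.0, 0.003, 0.0], [0.003, -1.0, 0.001], [0.0, -0.001, -1.0]]
contact_force: [0.3, -0.8, -0.4]
grip_width: 0.0854
gripper_force: 0.0
```

Run:
```python
from h import *
c=cam("wrist"); p,d=grab_frame("wrist"); np.savez("w2.npz",d=d,R=c[1],t=c[2],K=c[0],p=p)
P=cloud("wrist",d,c); K,R,t=c
# project shaft guess
w=R@np.array([.539,.162,.167])+t; th=np.arccos(w[2]/np.linalg.norm(w)); a=w[:2]/np.linalg.norm(w[:2])*th*K[0,0]+K[:2,2]; print(a)
u,v=a.astype(int); cv2.imwrite("pics/w2.png",cv2.resize(p[v-50:v+50,u-60:u+60],None,fx=6,fy=6,interpolation=cv2.INTER_CUBIC)); print(u-60,v-50)
m=(P[...,2]>.162)&(P[...,2]<.175)&(abs(P[...,0]-.54)<.04)&(abs(P[...,1]-.162)<.04)
q=P[m];print("tip",m.sum(),q.mean(0))
m=(P[...,2]>.134)&(P[...,2]<.1395)&(abs(P[...,0]-.54)<.04)&(abs(P[...,1]-.162)<.04)
q=P[m];print("shoulder",m.sum(),cv2.minEnclosingCircle((q[:,:2]*1000).astype(np.float32)))
m=(P[...,2]>.120)&(P[...,2]<.128)
q=P[m];print("beam",m.sum(),cv2.minAreaRect((q[:,:2]*1000).astype(np.float32)))
```

```text
[327.67792605 154.38251092]
267 104
tip 327 [0.54361977 0.1670829  0.16504016]
shoulder 1238 ((543.1531372070312, 167.0968780517578), 17.344751358032227)
beam 16322 ((542.9232177734375, 166.99966430664062), (239.80921936035156, 50.78579330444336), 78.32846069335938)
```

View pics/w2.png

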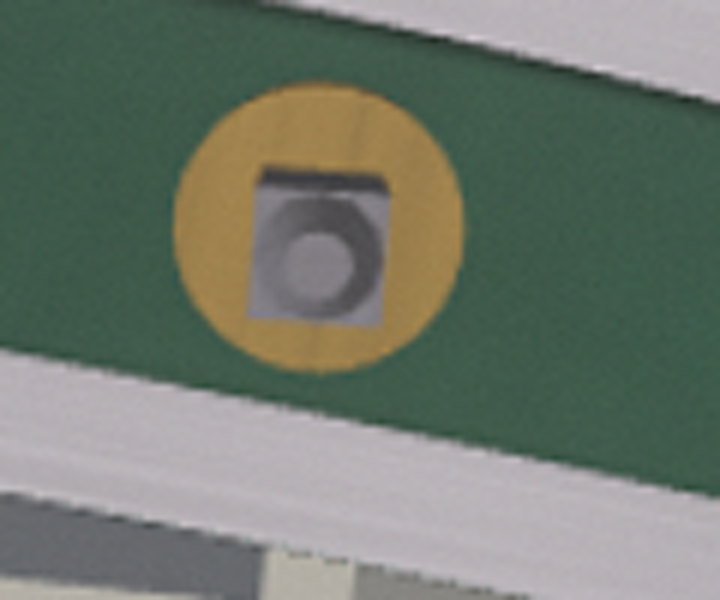

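The crop shows the steel square on its brass disc, nearly aligned with the image. The corners of the square's top are at crop (258,185), (391,190), (382,326) and (247,318).

Run:
```python
from h import *
z=np.load("w2.npz"); c=(z["K"],z["R"],z["t"])
uv=np.array([(258,185),(391,190),(382,326),(247,318)])/6-.4+[267,104]
q=plane("wrist",uv,.161,c)[:,:2]; print(q.round(4),q.mean(0))
e=np.roll(q,-1,0)-q; print(np.linalg.norm(e,axis=1),np.degrees(np.arctan2(e[:,1],e[:,0]))%90)
cone=np.array([[320,260]])/6-.4+[267,104]; print("cone top",plane("wrist",cone,.167,c))
for y in(-98.8,81.2): go([.5408,-.2729,.12],y)
```

```text
[[0.5506 0.1731]
 [0.5501 0.1594]
 [0.5358 0.1602]
 [0.5366 0.1743]] [0.54324882 0.16677506]
[0.01372689 0.01436793 0.01414792 0.01406104] [88.09193717 86.90786025 86.78790311 85.18018601]
cone top [[0.54355202 0.16671797 0.167     ]]
yaw now 0.07 shift [0.0498 0.4366 0.0901] turn [-0.000e+00  1.000e-02  9.887e+01] rows 10.8 13.8
yaw now 0.07 shift [0.0498 0.4366 0.0901] turn [-1.000e-02 -0.000e+00 -8.113e+01] rows 10.8 11.3
```

```bash
python3 -c "
from h import *
print(telemetry.sense()['q'].round(1))"
```

```text
[ -19.5   21.7   -7.1  108.9    3.4   49.6 -118.3]
```

Request:
{"name": "play_rows", "arguments": {"motion": "0.01 0.04 0 0 0 -7 1;0.02 0.08 0 0 0 -14 1;0.03 0.12 0 0 0 -21 1;0.04 0.16 0 0 0 -28 1;0.05 0.2 0 0 0 -35 1;0.05 0.24 0 0 0 -42 1;0.05 0.28 0 0 0 -49 1;0.05 0.32 0.01 0 0 -56 1;0.05 0.36 0.03 0 0 -63 1;0.05 0.4 0.05 0 0 -70 1;0.0498 0.4366 0.07 0 0 -77 1;0.0498 0.4366 0.09 0 0 -81.1 1"}}

```text
time: 3.2
tcp_pos: [0.5391, -0.2792, 0.123]
ee_rot: [[0.168, 0.986, 0.003], [0.986, -0.168, -0.003], [-0.003, 0.003, -1.0]]
contact_force: [1.1, -1.1, -0.0]
grip_width: 0.0854
gripper_force: 0.0
```

```bash
python3 -c "
from h import *
s=telemetry.sense();print(s['tcp_pos'],s['q'].round(1))
go([.5408,-.2729,.12],81.2);go([.5408,-.2729,.005],81.2)"
```

```text
[ 0.53909385 -0.27917693  0.12298474] [ 34.   36.4 -18.   99.2  14.8  46.5  -0.6]
yaw now 80.32 shift [0.0065 0.0006 0.003 ] turn [ 0.18  0.16 -0.88] rows 0.2 0.1
yaw now 80.32 shift [0.0068 0.0002 0.118 ] turn [ 0.18  0.16 -0.88] rows 2.8 0.1
```

Request:
{"name": "play_rows", "arguments": {"motion": "0 0 0 0 0 0 1;0 0 0 0 0 0 1;0 0 0 0 0 0 1;0 0 0 0 0 0 1"}}

```text
time: 3.53
tcp_pos: [0.5403, -0.2725, 0.1229]
ee_rot: [[0.17, 0.986, 0.001], [0.986, -0.17, -0.001], [-0.0, 0.001, -1.0]]
contact_force: [0.4, 0.8, 0.7]
grip_width: 0.0854
gripper_force: 0.0
```

Run:
```python
from h import *
go([.5408,-.2729,.12],81.2);go([.5408,-.2729,.005],81.2)
c=cam("wrist"); p,d=grab_frame("wrist"); P=cloud("wrist",d,c)
r=p[...,2];m=(r<90)&(P[...,2]>.037)&(P[...,2]<.043)&(abs(P[...,0]-.54)<.03)&(abs(P[...,1]+.273)<.03)
q=P[m];print(m.sum(),cv2.minAreaRect((q[:,:2]*1000).astype(np.float32)))
```

```text
yaw now 80.23 shift [-0.0003  0.0005  0.0029] turn [ 0.07  0.02 -0.97] rows 0.1 0.1
yaw now 80.23 shift [-0.0003  0.0004  0.1179] turn [ 0.07  0.02 -0.97] rows 2.8 0.1
1610 ((540.7965087890625, -272.1686706542969), (36.97459411621094, 35.58538055419922), 78.9862289428711)
```

Request:
{"name": "play_rows", "arguments": {"motion": "0 0 0.03 0 0 -0.3 1;0 0 0.06 0 0 -0.5 1;0 0 0.09 0 0 -0.5 1;0 0 0.108 0 0 -0.5 1;0 0 0.116 0 0 -0.5 1;0 0 0.117 0 0 -0.5 1;0 0 0.117 0 0 -0.5 0.2;0 0 0.117 0 0 -0.5 0.2;0 0 0.117 0 0 -0.5 0.2;0 0 0.117 0 0 -0.5 0.2;0 0 0.117 0 0 -0.5 0.2;0 0 0.117 0 0 -0.5 0.2", "newtons": 60}}

```text
time: 4.58
tcp_pos: [0.5407, -0.2728, 0.0062]
ee_rot: [[0.16, 0.987, 0.001], [0.987, -0.16, -0.001], [-0.0, 0.001, -1.0]]
contact_force: [-1.8, 1.3, 12.6]
grip_width: 0.0354
gripper_force: 59.5
```

Request:
{"name": "play_rows", "arguments": {"motion": "0 0 0 0 0 0 0.2;0 0 0 0 0 0 0.2;0 0 0 0 0 0 0.2;0 0 -0.01 0 0 0 0.2;0 0 -0.03 0 0 0 0.2;0 0 -0.06 0 0 0 0.2;0 0 -0.1 0 0 0 0.2;0 0 -0.14 0 0 0 0.2;0 0 -0.18 0 0 0 0.2;0 0 -0.21 0 0 0 0.2;0 0 -0.215 0 0 0 0.2;0 0 -0.215 0 0 0 0.2"}}

```text
time: 5.58
tcp_pos: [0.5407, -0.2728, 0.2225]
ee_rot: [[0.16, 0.987, 0.003], [0.987, -0.16, -0.002], [-0.001, 0.004, -1.0]]
contact_force: [0.8, 0.5, -4.5]
grip_width: 0.0353
gripper_force: 61.0
```

Run:
```python
from h import *
s=telemetry.sense(); R=s["ee_rot"]; tcp=s["tcp_pos"]; print(tcp,s['grip_width'])
c=cam("wrist"); p,d=grab_frame("wrist"); cv2.imwrite("pics/w3.png",p); P=(cloud("wrist",d,c)-tcp)@R
b,g,r=[p[...,i].astype(int) for i in range(3)]
for k,a,cc in blobs((r>80)&(g<60)&(b<70),60):
    q=P[k]; print("red",a,cc,q.mean(0).round(4),q.min(0).round(4))
m=(abs(P[...,0])<.04)&(abs(P[...,1])<.0165)&(abs(P[...,2])<.05)
q=P[m]; print("hub pts tool",np.percentile(q,[2,10,50,90,98],axis=0).round(4))
```

```text
[ 0.54071194 -0.27283545  0.22248624] 0.03527839228542388
red 672 [305.43154762  20.58928571] [ 0.1555 -0.0124  0.1313] [ 0.0794 -0.026  -0.1427]
red 139 [205.82014388 191.16546763] [-0.0144 -0.1311  0.185 ] [-0.022  -0.1389  0.1759]
hub pts tool [[-0.0163 -0.0158 -0.0347]
 [-0.0109 -0.0132 -0.0343]
 [ 0.0113 -0.0001 -0.0329]
 [ 0.0188  0.0131 -0.0084]
 [ 0.0191  0.0158  0.0023]]
```

View pics/w3.png

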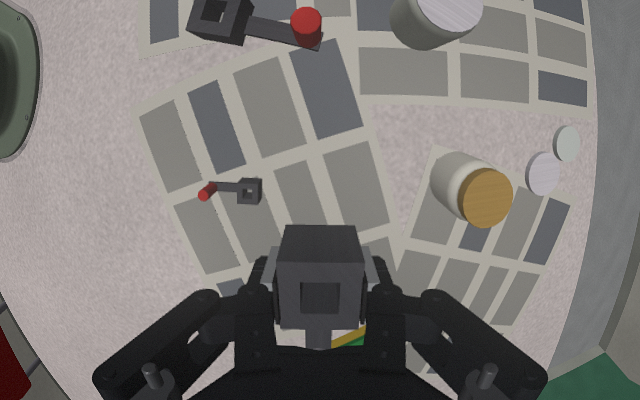

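The crank is held in the gripper, hub top at about (320,245) with the socket at (320,297), and the arm goes off behind. I'll measure the hub's tilt and centre in the tool frame.

```bash
cat > hub.py <<'E'
from h import *
def hub():
    s=telemetry.sense(); R=s["ee_rot"]; tcp=s["tcp_pos"]; c=cam("wrist"); p,d=grab_frame("wrist"); P=(cloud("wrist",d,c)-tcp)@R
    m=(abs(P[...,0])<.025)&(abs(P[...,1])<.016)&(abs(P[...,2]+.034)<.006)&(d>0)
    q=P[m]
    for _ in range(3):
        A=np.c_[q[:,:2],np.ones(len(q))]; k=np.linalg.lstsq(A,q[:,2],rcond=None)[0]; q=q[abs(A@k-q[:,2])<.001]
    w=q.copy(); print("top plane slope x,y rad",k[:2].round(4),"z0",k[2].round(4),len(w),"x range",np.percentile(w[:,0],[1,99]).round(4))
    f=P[(abs(P[...,1])<.014)&(P[...,2]>-.029)&(P[...,2]<-.0)&(abs(P[...,0]-.018)<.005)]
    print("front face x",np.median(f[:,0]).round(4),"slopes dx/dy,dx/dz",np.linalg.lstsq(np.c_[f[:,1:],np.ones(len(f))],f[:,0],rcond=None)[0].round(4),len(f))
    # socket: no-top points inside
    return P,p
if __name__=="__main__":
    hub()
    yaw=86.7; R=Rdown(yaw)
    ctr=np.array([.001,0,.006]); T=np.array([.5434,.1668,.192])  # underside centre 25mm over shaft top
    go(T-R@ctr,yaw)
E
python3 hub.py
```

```text
top plane slope x,y rad [0.0082 0.0015] z0 -0.0337 3218 x range [-0.0173  0.0189]
front face x 0.0186 slopes dx/dy,dx/dz [-0.0166  0.001   0.0186] 1673
yaw now 80.78 shift [ 0.4331 -0.0663  0.0213] turn [-0.07 -0.01 -5.92] rows 10.5 0.8
```

Request:
{"name": "play_rows", "arguments": {"motion": "0.03 -0.005 0 0 0 0 0.2;0.065 -0.01 0 0 0 -1 0.2;0.1 -0.016 0 0 0 -2 0.2;0.14 -0.022 0 0 0 -3 0.2;0.18 -0.028 0 0 0 -4 0.2;0.22 -0.034 0 0 0 -5 0.2;0.26 -0.04 0 0 0 -5.9 0.2;0.3 -0.046 0 0 0 -5.9 0.2;0.34 -0.052 0 0 0 -5.9 0.2;0.38 -0.058 0 0 0 -5.9 0.2;0.41 -0.063 0 0 0 -5.9 0.2;0.433 -0.0663 0.015 0 0 -5.9 0.2"}}

```text
time: 6.68
tcp_pos: [0.5436, 0.1693, 0.2051]
ee_rot: [[0.055, 0.998, 0.001], [0.998, -0.055, 0.001], [0.001, 0.0, -1.0]]
contact_force: [1.0, 0.2, -3.9]
grip_width: 0.0353
gripper_force: 61.0
```

Request:
{"name": "play_rows", "arguments": {"motion": "0 0 0 0 0 0 0.2;0 0 0 0 0 0 0.2;0 0 0 0 0 0 0.2;0 0 0 0 0 0 0.2;0 0 0 0 0 0 0.2;0 0 0 0 0 0 0.2"}}

```text
time: 7.18
tcp_pos: [0.5442, 0.1647, 0.205]
ee_rot: [[0.059, 0.998, 0.0], [0.998, -0.059, -0.0], [-0.0, 0.0, -1.0]]
contact_force: [-0.4, -0.2, -3.8]
grip_width: 0.0355
gripper_force: 60.8
```

Run:
```python
from hub import *
P,p=hub(); cv2.imwrite("pics/w4.png",cv2.resize(p[200:360,220:420],None,fx=4,fy=4,interpolation=cv2.INTER_CUBIC))
R=Rdown(86.7)
for z in (.192,.170,.163):go(np.array([.5434,.1668,z])-R@[.0007,0,.006],86.7)
s=telemetry.sense();print(s['contact_force'],s['wrist_torque'])
```

```text
top plane slope x,y rad [0.0082 0.0018] z0 -0.0337 3256 x range [-0.0173  0.0188]
front face x 0.0186 slopes dx/dy,dx/dz [-0.0153  0.0027  0.0186] 1674
yaw now 86.63 shift [ 0.0012 -0.0009  0.007 ] turn [ 0.01  0.   -0.07] rows 0.2 0.0
yaw now 86.63 shift [ 0.0012 -0.0009  0.029 ] turn [ 0.01  0.   -0.07] rows 0.7 0.0
yaw now 86.63 shift [ 0.0012 -0.0009  0.036 ] turn [ 0.01  0.   -0.07] rows 0.9 0.0
[-0.03913754  0.475166   -4.33198154] [ 0.05421838 -0.01206525  0.02218245]
```

View pics/w4.png

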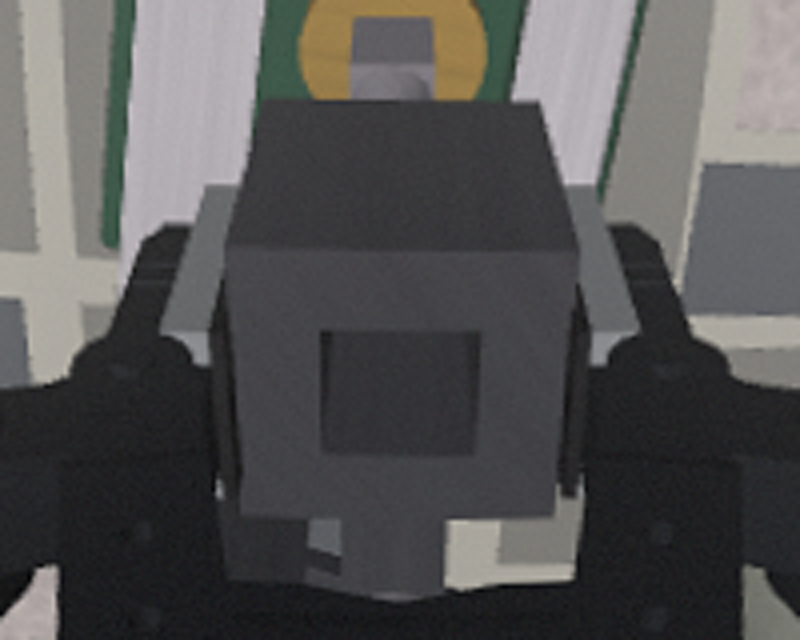

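The square and the socket are aligned, with the shaft about 1 mm toward tool -y, which agrees with the computed correction. I'll lower over the cone slowly.

Request:
{"name": "play_rows", "arguments": {"motion": "0.0012 -0.001 0.01 0 0 0 0.2;0.0012 -0.001 0.02 0 0 0 0.2;0.0012 -0.001 0.026 0 0 0 0.2;0.0012 -0.001 0.03 0 0 0 0.2;0.0012 -0.001 0.033 0 0 0 0.2;0.0012 -0.001 0.035 0 0 0 0.2;0.0012 -0.001 0.037 0 0 0 0.2;0.0012 -0.001 0.038 0 0 0 0.2;0.0012 -0.001 0.039 0 0 0 0.2;0.0012 -0.001 0.04 0 0 0 0.2;0.0012 -0.001 0.041 0 0 0 0.2;0.0012 -0.001 0.041 0 0 0 0.2"}}

```text
time: 8.23
tcp_pos: [0.5431, 0.1668, 0.1638]
ee_rot: [[0.058, 0.998, -0.0], [0.998, -0.058, 0.0], [0.0, -0.0, -1.0]]
contact_force: [-0.2, -0.0, -4.3]
grip_width: 0.0351
gripper_force: 61.0
```

Request:
{"name": "play_rows", "arguments": {"motion": "0 0 0.002 0 0 0 0.2;0 0 0.004 0 0 0 0.2;0 0 0.006 0 0 0 0.2;0 0 0.008 0 0 0 0.2;0 0 0.01 0 0 0 0.2;0 0 0.012 0 0 0 0.2;0 0 0.014 0 0 0 0.2;0 0 0.016 0 0 0 0.2;0 0 0.017 0 0 0 0.2;0 0 0.018 0 0 0 0.2;0 0 0.019 0 0 0 0.2;0 0 0.019 0 0 0 0.2"}}

```text
time: 9.23
tcp_pos: [0.543, 0.1667, 0.1447]
ee_rot: [[0.058, 0.998, -0.0], [0.998, -0.058, -0.0], [-0.0, -0.0, -1.0]]
contact_force: [-0.1, 0.0, -4.4]
grip_width: 0.0355
gripper_force: 61.0
```

Request:
{"name": "play_rows", "arguments": {"motion": "0 0 0.0008 0 0 0 0.2;0 0 0.0014 0 0 0 0.2;0 0 0.0014 0 0 0 0.2;0 0 0.0014 0 0 0 0.2;0 0 0.0014 0 0 0 0.7;0 0 0.0014 0 0 0 0.7;0 0 0.0014 0 0 0 0.7;0 0 0.0014 0 0 0 0.7;0 0 0.0014 0 0 0 0.7;0 0 0.0014 0 0 0 0.7"}}

```text
time: 10.07
tcp_pos: [0.5431, 0.1668, 0.1436]
ee_rot: [[0.058, 0.998, 0.0], [0.998, -0.058, 0.0], [0.0, 0.0, -1.0]]
contact_force: [-0.7, -1.5, -0.1]
grip_width: 0.0599
gripper_force: 0.0
```

Run:
```python
from hub import *
s=telemetry.sense();tcp=s['tcp_pos'];R=s['ee_rot'];print(tcp,s['contact_force'])
P,p=hub(); W=P@R.T+tcp
m=(abs(W[...,0]-.543)<.015)&(abs(W[...,1]-.167)<.015)&(abs(W[...,2]-.177)<.004)
q=W[m];print(m.sum(),"hub top z (177 home)",np.median(q[:,2]))
```

```text
[0.54313036 0.16678116 0.14357362] [-0.65210084 -1.52202247 -0.14317256]
top plane slope x,y rad [ 0.0073 -0.0001] z0 -0.0333 3300 x range [-0.0174  0.0187]
front face x 0.0185 slopes dx/dy,dx/dz [-0.0186  0.0027  0.0185] 1669
2894 hub top z (177 home) 0.17701747698327283
```

The hub is home: its top is at 177.0 mm and level. I'll lift and move above the grip.

Request:
{"name": "play_rows", "arguments": {"motion": "0 0 -0.01 0 0 0 0.7;0 0 -0.03 0 0 0 0.7;0 0 -0.06 0 0 0 0.7;0 0 -0.085 0 0 0 0.7;-0.02 0 -0.085 0 0 0 0.7;-0.045 0 -0.085 0 0 0 0.7;-0.065 0 -0.085 0 0 0 0.7;-0.07 0 -0.085 0 0 0 0.7;-0.07 0 -0.085 0 0 0 0.7;-0.07 0 -0.085 0 0 0 0.7"}}

```text
time: 10.95
tcp_pos: [0.5391, 0.0975, 0.229]
ee_rot: [[0.058, 0.998, 0.001], [0.998, -0.058, 0.001], [0.001, 0.0, -1.0]]
contact_force: [-0.0, -0.4, -0.6]
grip_width: 0.0599
gripper_force: 0.0
```

Run:
```python
from h import *
s=telemetry.sense();print(s['tcp_pos'])
c=cam("wrist"); p,d=grab_frame("wrist"); P=cloud("wrist",d,c); cv2.imwrite("pics/w5.png",p)
b,g,r=[p[...,i].astype(int) for i in range(3)]
m=(r>80)&(g<60)&(b<70)&(abs(P[...,2]-.2)<.004)&(np.hypot(P[...,0]-.54,P[...,1]-.1)<.04)
q=P[m];gc=q.mean(0);print(m.sum(),gc,cv2.minEnclosingCircle((q[:,:2]*1000).astype(np.float32)))
v=gc[:2]-[.5434,.1668];print(np.linalg.norm(v),np.degrees(np.arctan2(v[1],v[0])))
m=(abs(P[...,0]-.543)<.022)&(abs(P[...,1]-.167)<.022)&(abs(P[...,2]-.177)<.0025)
print("hub",cv2.minAreaRect((P[m][:,:2]*1000).astype(np.float32)),np.median(P[m][:,2]))
go([gc[0],gc[1],.157])
```

```text
[0.53914522 0.09749809 0.22903951]
757 [0.53774477 0.09890665 0.20009112] ((537.453857421875, 98.13768005371094), 9.995984077453613)
0.06812847495107108 -94.76150312800688
hub ((542.9797973632812, 167.19654846191406), (36.301910400390625, 36.43339157104492), 86.64459228515625) 0.17707643892614167
yaw now 86.74 shift [ 0.0008 -0.0014  0.0719] turn [0. 0. 0.] rows 1.7 0.0
```

Request:
{"name": "play_rows", "arguments": {"motion": "0 -0.0015 0.025 0 0 0 0.7;0 -0.0015 0.05 0 0 0 0.7;0 -0.0015 0.065 0 0 0 0.7;0 -0.0015 0.072 0 0 0 0.7;0 -0.0015 0.072 0 0 0 0.7;0 -0.0015 0.072 0 0 0 0.1;0 -0.0015 0.072 0 0 0 0.1;0 -0.0015 0.072 0 0 0 0.1;0 -0.0015 0.072 0 0 0 0.1;0 -0.0015 0.072 0 0 0 0.1;0 -0.0015 0.072 0 0 0 0.1;0 -0.0015 0.072 0 0 0 0.1", "newtons": 40}}

```text
time: 12.0
tcp_pos: [0.5378, 0.0969, 0.1569]
ee_rot: [[0.058, 0.998, 0.001], [0.998, -0.058, 0.0], [0.0, 0.001, -1.0]]
contact_force: [0.1, -1.1, 5.1]
grip_width: 0.0186
gripper_force: 39.1
```

```bash
cat > arc.py <<'E'
from h import *
import sys
# arc.py start_deg(commanded) step_deg n : rows along clockwise circle, in tool axes
th,st,n=map(float,sys.argv[1:4]); s=telemetry.sense(); R=s["ee_rot"]; tcp=s["tcp_pos"]
u=lambda a:.07*np.array([np.cos(np.radians(a)),np.sin(np.radians(a)),0])
v=tcp[:2]-[.5432,.1669]; print("tcp",tcp.round(4),"r",np.linalg.norm(v).round(4),"angle",np.degrees(np.arctan2(v[1],v[0])).round(2),"F",s["contact_force"].round(1),"grip",s["grip_width"],s["gripper_force"])
print(";".join("%.4f %.4f 0 0 0 0 0.1"%tuple((R.T@(u(th-st*i)-u(th)))[:2]) for i in range(1,int(n)+1)), "end",th-st*n)
E
python3 arc.py -94.7 5 12
```

```text
tcp [0.5378 0.0969 0.1569] r 0.0702 angle -94.37 F [ 0.1 -1.1  5.1] grip 0.018633625123066596 39.10905718803406
0.0004 -0.0061 0 0 0 0 0.1;0.0014 -0.0121 0 0 0 0 0.1;0.0028 -0.0181 0 0 0 0 0.1;0.0048 -0.0238 0 0 0 0 0.1;0.0073 -0.0294 0 0 0 0 0.1;0.0102 -0.0348 0 0 0 0 0.1;0.0136 -0.0398 0 0 0 0 0.1;0.0175 -0.0446 0 0 0 0 0.1;0.0217 -0.0490 0 0 0 0 0.1;0.0263 -0.0530 0 0 0 0 0.1;0.0312 -0.0566 0 0 0 0 0.1;0.0364 -0.0598 0 0 0 0 0.1 end -154.7
```

Request:
{"name": "play_rows", "arguments": {"motion": "0.0004 -0.0061 0 0 0 0 0.1;0.0014 -0.0121 0 0 0 0 0.1;0.0028 -0.0181 0 0 0 0 0.1;0.0048 -0.0238 0 0 0 0 0.1;0.0073 -0.0294 0 0 0 0 0.1;0.0102 -0.0348 0 0 0 0 0.1;0.0136 -0.0398 0 0 0 0 0.1;0.0175 -0.0446 0 0 0 0 0.1;0.0217 -0.0490 0 0 0 0 0.1;0.0263 -0.0530 0 0 0 0 0.1;0.0312 -0.0566 0 0 0 0 0.1;0.0364 -0.0598 0 0 0 0 0.1"}}

```text
time: 13.0
tcp_pos: [0.4799, 0.1365, 0.1568]
ee_rot: [[0.058, 0.998, 0.001], [0.998, -0.058, -0.001], [-0.0, 0.001, -1.0]]
contact_force: [1.6, -4.7, 7.1]
grip_width: 0.0189
gripper_force: 39.7
```

```bash
python3 arc.py -154.7 10 12
```

```text
tcp [0.4799 0.1365 0.1568] r 0.0703 angle -154.33 F [ 1.6 -4.7  7.1] grip 0.01892166969145826 39.714142084121704
0.0112 -0.0049 0 0 0 0 0.1;0.0230 -0.0078 0 0 0 0 0.1;0.0352 -0.0085 0 0 0 0 0.1;0.0473 -0.0072 0 0 0 0 0.1;0.0590 -0.0038 0 0 0 0 0.1;0.0700 0.0017 0 0 0 0 0.1;0.0798 0.0089 0 0 0 0 0.1;0.0882 0.0177 0 0 0 0 0.1;0.0950 0.0279 0 0 0 0 0.1;0.0999 0.0391 0 0 0 0 0.1;0.1028 0.0509 0 0 0 0 0.1;0.1035 0.0631 0 0 0 0 0.1 end -274.7
```

Request:
{"name": "play_rows", "arguments": {"motion": "0.0112 -0.0049 0 0 0 0 0.1;0.0230 -0.0078 0 0 0 0 0.1;0.0352 -0.0085 0 0 0 0 0.1;0.0473 -0.0072 0 0 0 0 0.1;0.0590 -0.0038 0 0 0 0 0.1;0.0700 0.0017 0 0 0 0 0.1;0.0798 0.0089 0 0 0 0 0.1;0.0882 0.0177 0 0 0 0 0.1;0.0950 0.0279 0 0 0 0 0.1;0.0999 0.0391 0 0 0 0 0.1;0.1028 0.0509 0 0 0 0 0.1;0.1035 0.0631 0 0 0 0 0.1"}}

```text
time: 14.0
tcp_pos: [0.5483, 0.2371, 0.1566]
ee_rot: [[0.057, 0.998, -0.001], [0.998, -0.057, -0.0], [-0.0, -0.001, -1.0]]
contact_force: [-5.0, -1.5, 8.6]
grip_width: 0.0193
gripper_force: 39.7
```

```bash
python3 arc.py -274.7 10 12
```

```text
tcp [0.5483 0.2371 0.1566] r 0.0704 angle 85.87 F [-5.  -1.5  8.6] grip 0.01930538644680811 39.712470173835754
-0.0014 0.0121 0 0 0 0 0.1;-0.0048 0.0238 0 0 0 0 0.1;-0.0103 0.0348 0 0 0 0 0.1;-0.0175 0.0446 0 0 0 0 0.1;-0.0264 0.0530 0 0 0 0 0.1;-0.0365 0.0597 0 0 0 0 0.1;-0.0477 0.0646 0 0 0 0 0.1;-0.0596 0.0674 0 0 0 0 0.1;-0.0718 0.0682 0 0 0 0 0.1;-0.0839 0.0668 0 0 0 0 0.1;-0.0956 0.0634 0 0 0 0 0.1;-0.1065 0.0579 0 0 0 0 0.1 end -394.7
```

Request:
{"name": "play_rows", "arguments": {"motion": "-0.0014 0.0121 -0.0003 0 0 0 0.1;-0.0048 0.0238 -0.0005 0 0 0 0.1;-0.0103 0.0348 -0.0005 0 0 0 0.1;-0.0175 0.0446 -0.0005 0 0 0 0.1;-0.0264 0.0530 -0.0005 0 0 0 0.1;-0.0365 0.0597 -0.0005 0 0 0 0.1;-0.0477 0.0646 -0.0005 0 0 0 0.1;-0.0596 0.0674 -0.0005 0 0 0 0.1;-0.0718 0.0682 -0.0005 0 0 0 0.1;-0.0839 0.0668 -0.0005 0 0 0 0.1;-0.0956 0.0634 -0.0005 0 0 0 0.1;-0.1065 0.0579 -0.0005 0 0 0 0.1"}}

```text
time: 15.0
tcp_pos: [0.6003, 0.126, 0.1571]
ee_rot: [[0.058, 0.998, 0.001], [0.998, -0.058, 0.0], [0.0, 0.0, -1.0]]
contact_force: [1.9, 4.1, 3.2]
grip_width: 0.0193
gripper_force: 39.4
```

```bash
python3 arc.py -394.7 10 12
```

```text
tcp [0.6003 0.126  0.1571] r 0.0702 angle -35.6 F [1.9 4.1 3.2] grip 0.01928906890963534 39.425679445266724
-0.0098 -0.0072 0 0 0 0 0.1;-0.0182 -0.0161 0 0 0 0 0.1;-0.0250 -0.0262 0 0 0 0 0.1;-0.0299 -0.0374 0 0 0 0 0.1;-0.0328 -0.0493 0 0 0 0 0.1;-0.0335 -0.0614 0 0 0 0 0.1;-0.0322 -0.0736 0 0 0 0 0.1;-0.0287 -0.0853 0 0 0 0 0.1;-0.0233 -0.0962 0 0 0 0 0.1;-0.0161 -0.1060 0 0 0 0 0.1;-0.0072 -0.1145 0 0 0 0 0.1;0.0029 -0.1212 0 0 0 0 0.1 end -514.7
```

Request:
{"name": "play_rows", "arguments": {"motion": "-0.0098 -0.0072 0 0 0 0 0.1;-0.0182 -0.0161 0 0 0 0 0.1;-0.0250 -0.0262 0 0 0 0 0.1;-0.0299 -0.0374 0 0 0 0 0.1;-0.0328 -0.0493 0 0 0 0 0.1;-0.0335 -0.0614 0 0 0 0 0.1;-0.0322 -0.0736 0 0 0 0 0.1;-0.0287 -0.0853 0 0 0 0 0.1;-0.0233 -0.0962 0 0 0 0 0.1;-0.0161 -0.1060 0 0 0 0 0.1;-0.0072 -0.1145 0 0 0 0 0.1;0.0029 -0.1212 0 0 0 0 0.1"}}

```text
time: 16.0
tcp_pos: [0.4796, 0.1361, 0.1573]
ee_rot: [[0.058, 0.998, 0.002], [0.998, -0.058, -0.0], [0.0, 0.002, -1.0]]
contact_force: [10.1, 1.0, -0.2]
grip_width: 0.019
gripper_force: 39.4
```

```bash
cat >> arc.py <<'E'
t=np.radians(th); print("tangential resisting F",(s["contact_force"]@[-np.sin(t),np.cos(t),0]).round(2))
E
python3 arc.py -514.7 3.5 12
python3 - <<'E'
from h import *
# platen height from top & scene cameras
for n in("top","scene"):
    p,d=grab_frame(n); P=cloud(n,d); R=Rdown(78.3); a=np.radians(78.3); v=P[...,:2]-[.5432,.1669]
    x=v@[np.sin(a),-np.cos(a)]; y=v@[np.cos(a),np.sin(a)]
    m=(abs(x)>.035)&(abs(x)<.052)&(abs(y)<.1)&(P[...,2]>.04)&(P[...,2]<.1); print(n,m.sum(),np.percentile(P[m][:,2],[10,50,90]).round(4))
P=cloud("top",np.load("top0.npy"));v=P[...,:2]-[.5432,.1669];x=v@[np.sin(a),-np.cos(a)]; y=v@[np.cos(a),np.sin(a)]
m=(abs(x)>.035)&(abs(x)<.052)&(abs(y)<.1)&(P[...,2]>.04)&(P[...,2]<.1); print("start",m.sum(),np.percentile(P[m][:,2],[10,50,90]).round(4))
E
```

```text
tcp [0.4796 0.1361 0.1573] r 0.0706 angle -154.18 F [10.1  1.  -0.2] grip 0.018980643796301228 39.44739282131195
0.0038 -0.0019 0 0 0 0 0.1;0.0077 -0.0036 0 0 0 0 0.1;0.0118 -0.0051 0 0 0 0 0.1;0.0159 -0.0063 0 0 0 0 0.1;0.0200 -0.0072 0 0 0 0 0.1;0.0242 -0.0079 0 0 0 0 0.1;0.0285 -0.0084 0 0 0 0 0.1;0.0328 -0.0086 0 0 0 0 0.1;0.0370 -0.0085 0 0 0 0 0.1;0.0413 -0.0081 0 0 0 0 0.1;0.0455 -0.0075 0 0 0 0 0.1;0.0497 -0.0067 0 0 0 0 0.1 end -556.7
tangential resisting F 3.43
top 185 [0.0575 0.06   0.0629]
scene 265 [0.0571 0.0598 0.0626]
start 877 [0.0663 0.0687 0.071 ]
```

```bash
python3 arc.py -514.7 8 12
```

```text
tcp [0.4792 0.1375 0.1573] r 0.0705 angle -155.3 F [6.4 1.  0.1] grip 0.018976045622524345 39.47455108165741
0.0089 -0.0041 0 0 0 0 0.1;0.0182 -0.0068 0 0 0 0 0.1;0.0279 -0.0083 0 0 0 0 0.1;0.0377 -0.0084 0 0 0 0 0.1;0.0474 -0.0071 0 0 0 0 0.1;0.0568 -0.0045 0 0 0 0 0.1;0.0657 -0.0006 0 0 0 0 0.1;0.0741 0.0045 0 0 0 0 0.1;0.0816 0.0107 0 0 0 0 0.1;0.0882 0.0179 0 0 0 0 0.1;0.0937 0.0260 0 0 0 0 0.1;0.0981 0.0347 0 0 0 0 0.1 end -610.7
tangential resisting F 1.83
```

Request:
{"name": "play_rows", "arguments": {"motion": "0.0089 -0.0038 0 0 0 0 0.1;0.0182 -0.0064 0 0 0 0 0.1;0.0279 -0.0079 0 0 0 0 0.1;0.0377 -0.0080 0 0 0 0 0.1;0.0474 -0.0067 0 0 0 0 0.1;0.0568 -0.0041 0 0 0 0 0.1;0.0657 -0.0002 0 0 0 0 0.1;0.0741 0.0048 0 0 0 0 0.1;0.0815 0.0110 0 0 0 0 0.1;0.0880 0.0182 0 0 0 0 0.1;0.0935 0.0262 0 0 0 0 0.1;0.0979 0.0348 0 0 0 0 0.1"}}

```text
time: 17.1
tcp_pos: [0.5189, 0.2328, 0.1569]
ee_rot: [[0.057, 0.998, -0.002], [0.998, -0.057, -0.001], [-0.001, -0.002, -1.0]]
contact_force: [-5.8, -0.2, 6.9]
grip_width: 0.0188
gripper_force: 40.3
```

```bash
python3 arc.py -610.7 3 12
cat > plat.py <<'E'
from h import *
for n in("top","scene"):
    p,d=grab_frame(n); P=cloud(n,d); a=np.radians(78.3); v=P[...,:2]-[.5432,.1669]
    x=v@[np.sin(a),-np.cos(a)]; y=v@[np.cos(a),np.sin(a)]
    m=(abs(x)>.035)&(abs(x)<.052)&(abs(y)<.1)&(P[...,2]>.04)&(P[...,2]<.1); print(n,m.sum(),np.percentile(P[m][:,2],[10,50,90]).round(4))
E
python3 plat.py
```

```text
tcp [0.5189 0.2328 0.1569] r 0.0702 angle 110.27 F [-5.8 -0.2  6.9] grip 0.018813481321739572 40.277745723724365
0.0013 0.0034 0 0 0 0 0.1;0.0025 0.0069 0 0 0 0 0.1;0.0034 0.0104 0 0 0 0 0.1;0.0042 0.0140 0 0 0 0 0.1;0.0047 0.0176 0 0 0 0 0.1;0.0051 0.0213 0 0 0 0 0.1;0.0053 0.0250 0 0 0 0 0.1;0.0053 0.0286 0 0 0 0 0.1;0.0051 0.0323 0 0 0 0 0.1;0.0048 0.0359 0 0 0 0 0.1;0.0042 0.0395 0 0 0 0 0.1;0.0034 0.0431 0 0 0 0 0.1 end -646.7
tangential resisting F 5.56
top 614 [0.0556 0.0578 0.0604]
scene 252 [0.0549 0.0577 0.0603]
```

Request:
{"name": "play_rows", "arguments": {"motion": "0.0013 0.0034 0 0 0 0 0.1;0.0025 0.0069 0 0 0 0 0.1;0.0034 0.0104 0 0 0 0 0.1;0.0042 0.0140 0 0 0 0 0.1;0.0047 0.0176 0 0 0 0 0.1;0.0051 0.0213 0 0 0 0 0.1;0.0053 0.0250 0 0 0 0 0.1;0.0053 0.0286 0 0 0 0 0.1;0.0051 0.0323 0 0 0 0 0.1;0.0048 0.0359 0 0 0 0 0.1;0.0042 0.0395 0 0 0 0 0.1;0.0034 0.0431 0 0 0 0 0.1"}}

```text
time: 18.2
tcp_pos: [0.5624, 0.2342, 0.1571]
ee_rot: [[0.057, 0.998, -0.001], [0.998, -0.057, 0.001], [0.001, -0.001, -1.0]]
contact_force: [-2.8, 5.1, 5.4]
grip_width: 0.0193
gripper_force: 40.2
```

```bash
python3 arc.py -646.7 2 12; python3 plat.py
```

```text
tcp [0.5624 0.2342 0.1571] r 0.07 angle 74.09 F [-2.8  5.1  5.4] grip 0.01927658399497164 40.185601115226746
-0.0006 0.0024 0 0 0 0 0.1;-0.0013 0.0047 0 0 0 0 0.1;-0.0021 0.0070 0 0 0 0 0.1;-0.0029 0.0093 0 0 0 0 0.1;-0.0039 0.0116 0 0 0 0 0.1;-0.0049 0.0138 0 0 0 0 0.1;-0.0060 0.0160 0 0 0 0 0.1;-0.0071 0.0181 0 0 0 0 0.1;-0.0084 0.0202 0 0 0 0 0.1;-0.0097 0.0223 0 0 0 0 0.1;-0.0111 0.0243 0 0 0 0 0.1;-0.0125 0.0263 0 0 0 0 0.1 end -670.7
tangential resisting F 4.18
top 280 [0.0546 0.0572 0.0592]
scene 269 [0.0541 0.0568 0.0598]
```

Request:
{"name": "play_rows", "arguments": {"motion": "-0.0005 0.0024 0 0 0 0 0.1;-0.0011 0.0047 0 0 0 0 0.1;-0.0018 0.0070 0 0 0 0 0.1;-0.0026 0.0093 0 0 0 0 0.1;-0.0036 0.0116 0 0 0 0 0.1;-0.0046 0.0138 0 0 0 0 0.1;-0.0057 0.0160 0 0 0 0 0.1;-0.0068 0.0181 0 0 0 0 0.1;-0.0081 0.0202 0 0 0 0 0.1;-0.0094 0.0223 0 0 0 0 0.1;-0.0108 0.0243 0 0 0 0 0.1;-0.0122 0.0263 0 0 0 0 0.1"}}

```text
time: 19.3
tcp_pos: [0.5882, 0.2205, 0.1572]
ee_rot: [[0.057, 0.998, -0.001], [0.998, -0.057, 0.001], [0.001, -0.001, -1.0]]
contact_force: [-0.9, 5.0, 5.5]
grip_width: 0.0193
gripper_force: 40.2
```

```bash
python3 arc.py -670.7 2 9; python3 plat.py
```

```text
tcp [0.5882 0.2205 0.1572] r 0.0699 angle 49.98 F [-0.9  5.   5.5] grip 0.019331902986894477 40.16955256462097
-0.0015 0.0019 0 0 0 0 0.1;-0.0031 0.0038 0 0 0 0 0.1;-0.0048 0.0056 0 0 0 0 0.1;-0.0065 0.0073 0 0 0 0 0.1;-0.0082 0.0090 0 0 0 0 0.1;-0.0101 0.0106 0 0 0 0 0.1;-0.0119 0.0122 0 0 0 0 0.1;-0.0139 0.0137 0 0 0 0 0.1;-0.0159 0.0151 0 0 0 0 0.1 end -688.7
tangential resisting F 3.91
top 111 [0.054  0.056  0.0586]
scene 259 [0.054  0.0563 0.0591]
```

Request:
{"name": "play_rows", "arguments": {"motion": "-0.0015 0.0019 0 0 0 0 0.1;-0.0031 0.0038 0 0 0 0 0.1;-0.0048 0.0056 0 0 0 0 0.1;-0.0065 0.0073 0 0 0 0 0.1;-0.0082 0.0090 0 0 0 0 0.1;-0.0101 0.0106 0 0 0 0 0.1;-0.0119 0.0122 0 0 0 0 0.1;-0.0139 0.0137 0 0 0 0 0.1;-0.0159 0.0151 0 0 0 0 0.1"}}

```text
time: 20.15
tcp_pos: [0.6025, 0.2038, 0.1572]
ee_rot: [[0.057, 0.998, -0.0], [0.998, -0.057, 0.001], [0.001, -0.0, -1.0]]
contact_force: [1.0, 6.5, 5.0]
grip_width: 0.0189
gripper_force: 40.2
```

```bash
python3 arc.py -688.7 2 6; python3 plat.py
```

```text
tcp [0.6025 0.2038 0.1572] r 0.0699 angle 31.85 F [1.  6.5 5. ] grip 0.018924313706643166 40.17374396324158
-0.0020 0.0014 0 0 0 0 0.1;-0.0041 0.0026 0 0 0 0 0.1;-0.0062 0.0038 0 0 0 0 0.1;-0.0084 0.0050 0 0 0 0 0.1;-0.0106 0.0060 0 0 0 0 0.1;-0.0129 0.0070 0 0 0 0 0.1 end -700.7
tangential resisting F 5.0
top 2 [0.0566 0.0571 0.0575]
scene 254 [0.0535 0.0562 0.0588]
```

Request:
{"name": "play_rows", "arguments": {"motion": "-0.0020 0.0014 0 0 0 0 0.1;-0.0041 0.0026 0 0 0 0 0.1;-0.0062 0.0038 0 0 0 0 0.1;-0.0084 0.0050 0 0 0 0 0.1;-0.0106 0.0060 0 0 0 0 0.1;-0.0129 0.0070 0 0 0 0 0.1"}}

```text
time: 20.75
tcp_pos: [0.6087, 0.1912, 0.1573]
ee_rot: [[0.056, 0.998, 0.0], [0.998, -0.056, 0.002], [0.002, -0.0, -1.0]]
contact_force: [0.8, 7.4, 5.1]
grip_width: 0.019
gripper_force: 40.2
```

```bash
python3 arc.py -700.7 2 5; python3 plat.py
```

```text
tcp [0.6087 0.1912 0.1573] r 0.0698 angle 20.34 F [0.8 7.4 5.1] grip 0.019009746925049198 40.20461440086365
-0.0023 0.0009 0 0 0 0 0.1;-0.0046 0.0017 0 0 0 0 0.1;-0.0069 0.0024 0 0 0 0 0.1;-0.0093 0.0031 0 0 0 0 0.1;-0.0116 0.0037 0 0 0 0 0.1 end -710.7
tangential resisting F 6.7
top 14 [0.0529 0.0556 0.0575]
scene 258 [0.0536 0.0563 0.0594]
```

Request:
{"name": "play_rows", "arguments": {"motion": "-0.0023 0.0009 0 0 0 0 0.1;-0.0046 0.0017 0 0 0 0 0.1;-0.0069 0.0024 0 0 0 0 0.1;-0.0093 0.0031 0 0 0 0 0.1;-0.0116 0.0037 0 0 0 0 0.1;-0.0116 0.0037 0 0 0 0 0.1"}}

```text
time: 21.35
tcp_pos: [0.6119, 0.1795, 0.1574]
ee_rot: [[0.057, 0.998, 0.001], [0.998, -0.057, 0.003], [0.003, 0.0, -1.0]]
contact_force: [1.2, 10.1, 3.8]
grip_width: 0.019
gripper_force: 40.2
```

```bash
python3 arc.py -710.7 2 5; python3 plat.py
```

```text
tcp [0.6119 0.1795 0.1574] r 0.0699 angle 10.43 F [ 1.2 10.1  3.8] grip 0.018964088245119613 40.21686315536499
-0.0024 0.0005 0 0 0 0 0.1;-0.0048 0.0009 0 0 0 0 0.1;-0.0072 0.0012 0 0 0 0 0.1;-0.0097 0.0015 0 0 0 0 0.1;-0.0121 0.0016 0 0 0 0 0.1 end -720.7
tangential resisting F 9.78
top 70 [0.0541 0.0564 0.0588]
scene 255 [0.053  0.0558 0.0585]
```

Request:
{"name": "play_rows", "arguments": {"motion": "-0.0024 0.0005 0 0 0 0 0.1;-0.0048 0.0009 0 0 0 0 0.1;-0.0072 0.0012 0 0 0 0 0.1;-0.0072 0.0012 0 0 0 0 0.1;-0.0072 0.0012 0 0 0 0 0.1"}}

```text
time: 21.87
tcp_pos: [0.6128, 0.1728, 0.1574]
ee_rot: [[0.056, 0.998, 0.001], [0.998, -0.056, 0.003], [0.003, 0.001, -1.0]]
contact_force: [2.9, 11.8, 4.4]
grip_width: 0.019
gripper_force: 40.2
```

```bash
python3 arc.py -716.7 -2 9
```

```text
tcp [0.6128 0.1728 0.1574] r 0.0698 angle 4.88 F [ 2.9 11.8  4.4] grip 0.019006087410043965 40.15170156955719
0.0024 -0.0003 0 0 0 0 0.1;0.0048 -0.0007 0 0 0 0 0.1;0.0072 -0.0012 0 0 0 0 0.1;0.0096 -0.0018 0 0 0 0 0.1;0.0120 -0.0024 0 0 0 0 0.1;0.0143 -0.0032 0 0 0 0 0.1;0.0166 -0.0040 0 0 0 0 0.1;0.0189 -0.0049 0 0 0 0 0.1;0.0211 -0.0059 0 0 0 0 0.1 end -698.7
tangential resisting F 11.63
```

It is firm now: 11.6 N at the grip is about 0.44 rad of spring, and the platen is at the stack height. I'll open and lift away.

Request:
{"name": "play_rows", "arguments": {"motion": "0 0 0 0 0 0 0.35;0 0 0 0 0 0 0.6;0 0 0 0 0 0 0.6;0 0 0 0 0 0 0.6;0 0 0 0 0 0 0.6;0 0 0 0 0 0 0.6;0 0 -0.01 0 0 0 0.6;0 0 -0.03 0 0 0 0.6;0 0 -0.06 0 0 0 0.6;0 0 -0.1 0 0 0 0.6;0 0 -0.13 0 0 0 0.6;0 0 -0.13 0 0 0 0.6"}}

```text
time: 22.87
tcp_pos: [0.6149, 0.1716, 0.2943]
ee_rot: [[0.058, 0.998, 0.008], [0.998, -0.058, 0.003], [0.003, 0.008, -1.0]]
contact_force: [0.5, 0.4, -0.4]
grip_width: 0.0513
gripper_force: 0.0
```

```bash
python3 - <<'E'
from h import *
c=cam("wrist"); p,d=grab_frame("wrist"); P=cloud("wrist",d,c); cv2.imwrite("pics/w6.png",p)
m=(abs(P[...,0]-.543)<.024)&(abs(P[...,1]-.167)<.024)&(abs(P[...,2]-.177)<.0035)
q=P[m];print("hub",m.sum(),cv2.minAreaRect((q[:,:2]*1000).astype(np.float32)),np.median(q[:,2]),np.linalg.lstsq(np.c_[q[:,:2]-q[:,:2].mean(0),np.ones(len(q))],q[:,2],rcond=None)[0])
E
python3 plat.py
```

```text
hub 1226 ((544.4441528320312, 167.4877471923828), (37.71638488769531, 37.09507369995117), 64.81547546386719) 0.1770195215841381 [-0.00056141 -0.00415381  0.17694747]Traceback (most recent call last):
  File "plat.py", line 5, in <module>
    m=(abs(x)>.035)&(abs(x)<.052)&(abs(y)<.1)&(P[...,2]>.04)&(P[...,2]<.1); print(n,m.sum(),np.percentile(P[m][:,2],[10,50,90]).round(4))
                                                                                            ~~~~~~~~~~~~~^^^^^^^^^^^^^^^^^^^^^^
    return _quantile_unchecked(
        a, q, axis, out, overwrite_input, method, keepdims, weights)
    return _ureduce(a,
                    func=_quantile_ureduce_func,
    ...<5 lines>...
                    overwrite_input=overwrite_input,
                    method=method)
    r = func(a, **kwargs)
    result = _quantile(arr,
                       quantiles=q,
    ...<2 lines>...
                       out=out,
                       weights=wgt)
    slices_having_nans = np.isnan(arr[-1, ...])
                                  ~~~^^^^^^^^^
IndexError: index -1 is out of bounds for axis 0 with size 0
```

View pics/w6.png

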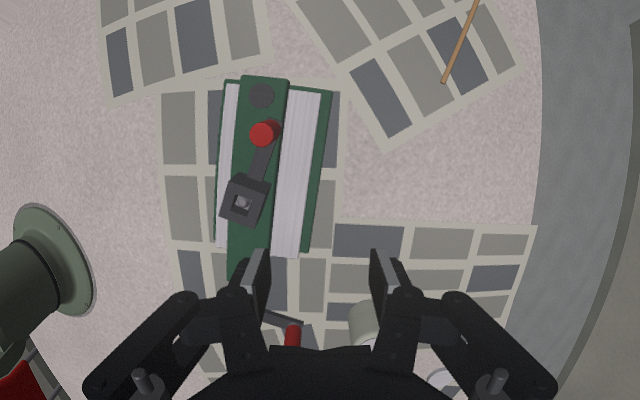

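The view shows the crank on the shaft at (243,200), with its grip at (263,133): on release the spring kicked it back about 60°. That may have backed the screw off slightly, so I'll regrip, tighten again and ease the spring off before letting go.

```bash
cat > red.py <<'E'
from h import *
s=telemetry.sense();c=cam("wrist"); p,d=grab_frame("wrist"); P=cloud("wrist",d,c)
b,g,r=[p[...,i].astype(int) for i in range(3)]
m=(r>80)&(g<60)&(b<70)&(abs(P[...,2]-.2)<.004)&(np.hypot(P[...,0]-.543,P[...,1]-.167)<.09)
q=P[m];(x,y),rr=cv2.minEnclosingCircle((q[:,:2]*1000).astype(np.float32));print(m.sum(),x,y,rr,np.degrees(np.arctan2(y-166.9,x-543.2)))
g=np.array([x/1000,y/1000]);
go([*g,.23],86.7);go([*g,.157],86.7)
E
python3 red.py
```

```text
484 574.0880126953125 231.15866088867188 9.72700309753418 64.32722157702511
yaw now 86.69 shift [ 0.0584 -0.0424  0.0575] turn [ 0.03 -0.   -0.01] rows 2.2 0.0
yaw now 86.69 shift [ 0.0584 -0.0425  0.1305] turn [ 0.03 -0.   -0.01] rows 3.6 0.0
```

Request:
{"name": "play_rows", "arguments": {"motion": "0.02 -0.015 0.01 0 0 0 0.7;0.04 -0.03 0.03 0 0 0 0.7;0.058 -0.0425 0.055 0 0 0 0.7;0.058 -0.0425 0.055 0 0 0 0.7;0.058 -0.0425 0.08 0 0 0 0.7;0.058 -0.0425 0.11 0 0 0 0.7;0.058 -0.0425 0.13 0 0 0 0.7;0.058 -0.0425 0.13 0 0 0 0.1;0.058 -0.0425 0.13 0 0 0 0.1;0.058 -0.0425 0.13 0 0 0 0.1;0.058 -0.0425 0.13 0 0 0 0.1;0.058 -0.0425 0.13 0 0 0 0.1"}}

```text
time: 24.02
tcp_pos: [0.5746, 0.2311, 0.1583]
ee_rot: [[0.058, 0.998, 0.002], [0.998, -0.058, 0.001], [0.001, 0.002, -1.0]]
contact_force: [0.2, 1.0, 0.6]
grip_width: 0.019
gripper_force: 39.0
```

```bash
python3 arc.py 64.3 4 12
```

```text
tcp [0.5746 0.2311 0.1583] r 0.0715 angle 63.92 F [0.2 1.  0.6] grip 0.019011104233211923 39.03547167778015
-0.0020 0.0045 0 0 0 0 0.1;-0.0043 0.0087 0 0 0 0 0.1;-0.0070 0.0129 0 0 0 0 0.1;-0.0099 0.0168 0 0 0 0 0.1;-0.0130 0.0205 0 0 0 0 0.1;-0.0164 0.0240 0 0 0 0 0.1;-0.0201 0.0273 0 0 0 0 0.1;-0.0240 0.0303 0 0 0 0 0.1;-0.0280 0.0330 0 0 0 0 0.1;-0.0323 0.0354 0 0 0 0 0.1;-0.0367 0.0375 0 0 0 0 0.1;-0.0412 0.0393 0 0 0 0 0.1 end 16.299999999999997
tangential resisting F 0.28
```

Request:
{"name": "play_rows", "arguments": {"motion": "-0.0020 0.0045 0 0 0 0 0.1;-0.0043 0.0087 0 0 0 0 0.1;-0.0070 0.0129 0 0 0 0 0.1;-0.0099 0.0168 0 0 0 0 0.1;-0.0130 0.0205 0 0 0 0 0.1;-0.0164 0.0240 0 0 0 0 0.1;-0.0201 0.0273 0 0 0 0 0.1;-0.0240 0.0303 0 0 0 0 0.1;-0.0280 0.0330 0 0 0 0 0.1;-0.0280 0.0330 0 0 0 0 0.1"}}

```text
time: 24.85
tcp_pos: [0.6054, 0.2005, 0.1573]
ee_rot: [[0.059, 0.998, -0.001], [0.998, -0.059, 0.0], [0.0, -0.001, -1.0]]
contact_force: [-6.1, 1.7, 8.8]
grip_width: 0.0193
gripper_force: 40.5
```

```bash
python3 arc.py 28.3 3 6
```

```text
tcp [0.6054 0.2005 0.1573] r 0.0707 angle 28.38 F [-6.1  1.7  8.8] grip 0.0192995163062357 40.50138831138611
-0.0032 0.0018 0 0 0 0 0.1;-0.0064 0.0035 0 0 0 0 0.1;-0.0098 0.0050 0 0 0 0 0.1;-0.0132 0.0063 0 0 0 0 0.1;-0.0167 0.0075 0 0 0 0 0.1;-0.0202 0.0084 0 0 0 0 0.1 end 10.3
tangential resisting F 4.4
```

Request:
{"name": "play_rows", "arguments": {"motion": "-0.0032 0.0015 -0.0005 0 0 0 0.1;-0.0064 0.0031 -0.0005 0 0 0 0.1;-0.0098 0.0046 -0.0005 0 0 0 0.1;-0.0132 0.0059 -0.0005 0 0 0 0.1;-0.0167 0.0071 -0.0005 0 0 0 0.1;-0.0202 0.0080 -0.0005 0 0 0 0.1;-0.0202 0.0080 -0.0005 0 0 0 0.1"}}

```text
time: 25.43
tcp_pos: [0.612, 0.1813, 0.1578]
ee_rot: [[0.057, 0.998, -0.001], [0.998, -0.057, 0.002], [0.002, -0.001, -1.0]]
contact_force: [-5.6, 7.2, 5.4]
grip_width: 0.0189
gripper_force: 39.8
```

```bash
python3 arc.py 10.3 3 4
```

```text
tcp [0.612  0.1813 0.1578] r 0.0703 angle 11.85 F [-5.6  7.2  5.4] grip 0.018934632458124948 39.816884994506836
-0.0036 0.0008 0 0 0 0 0.1;-0.0072 0.0013 0 0 0 0 0.1;-0.0108 0.0017 0 0 0 0 0.1;-0.0145 0.0019 0 0 0 0 0.1 end -1.6999999999999993
tangential resisting F 8.06
```

Request:
{"name": "play_rows", "arguments": {"motion": "-0.0036 0.0006 0 0 0 0 0.1;-0.0072 0.0010 0 0 0 0 0.1;-0.0108 0.0014 0 0 0 0 0.1;-0.0108 0.0014 0 0 0 0 0.1;-0.0108 0.0014 0 0 0 0 0.1"}}

```text
time: 25.85
tcp_pos: [0.6131, 0.1715, 0.158]
ee_rot: [[0.057, 0.998, 0.001], [0.998, -0.057, 0.003], [0.003, 0.0, -1.0]]
contact_force: [-2.1, 10.6, 3.4]
grip_width: 0.019
gripper_force: 39.6
```

```bash
python3 arc.py 1.3 -3 10
```

```text
tcp [0.6131 0.1715 0.158 ] r 0.0701 angle 3.78 F [-2.1 10.6  3.4] grip 0.01896686573790233 39.64495003223419
0.0036 -0.0004 0 0 0 0 0.1;0.0073 -0.0010 0 0 0 0 0.1;0.0108 -0.0017 0 0 0 0 0.1;0.0144 -0.0027 0 0 0 0 0.1;0.0179 -0.0038 0 0 0 0 0.1;0.0213 -0.0051 0 0 0 0 0.1;0.0246 -0.0066 0 0 0 0 0.1;0.0279 -0.0083 0 0 0 0 0.1;0.0311 -0.0101 0 0 0 0 0.1;0.0341 -0.0121 0 0 0 0 0.1 end 31.3
tangential resisting F 10.66
```

Firm again at 10.6 N. Easing the spring off now.

Request:
{"name": "play_rows", "arguments": {"motion": "0.0036 -0.0004 0 0 0 0 0.1;0.0073 -0.0010 0 0 0 0 0.1;0.0108 -0.0017 0 0 0 0 0.1;0.0144 -0.0027 0 0 0 0 0.1;0.0179 -0.0038 0 0 0 0 0.1;0.0213 -0.0051 0 0 0 0 0.1;0.0246 -0.0066 0 0 0 0 0.1;0.0246 -0.0066 0 0 0 0 0.1"}}

```text
time: 26.52
tcp_pos: [0.6074, 0.1958, 0.1578]
ee_rot: [[0.057, 0.998, -0.001], [0.998, -0.057, 0.001], [0.001, -0.001, -1.0]]
contact_force: [-3.9, 3.3, 5.2]
grip_width: 0.0188
gripper_force: 39.8
```

```bash
python3 arc.py 22.3 -2 6
```

```text
tcp [0.6074 0.1958 0.1578] r 0.0704 angle 24.22 F [-3.9  3.3  5.2] grip 0.01884233409498054 39.76235032081604
0.0022 -0.0011 0 0 0 0 0.1;0.0043 -0.0023 0 0 0 0 0.1;0.0064 -0.0035 0 0 0 0 0.1;0.0085 -0.0048 0 0 0 0 0.1;0.0105 -0.0062 0 0 0 0 0.1;0.0125 -0.0077 0 0 0 0 0.1 end 34.3
tangential resisting F 4.54
```

Request:
{"name": "play_rows", "arguments": {"motion": "0.0022 -0.0011 0 0 0 0 0.1;0.0043 -0.0023 0 0 0 0 0.1;0.0064 -0.0035 0 0 0 0 0.1;0.0085 -0.0048 0 0 0 0 0.1;0.0105 -0.0062 0 0 0 0 0.1;0.0105 -0.0062 0 0 0 0 0.1;0.0105 -0.0062 0 0 0 0 0.1"}}

```text
time: 27.1
tcp_pos: [0.6023, 0.2053, 0.1578]
ee_rot: [[0.058, 0.998, -0.0], [0.998, -0.058, 0.0], [0.0, -0.0, -1.0]]
contact_force: [-3.4, 0.3, 6.1]
grip_width: 0.019
gripper_force: 39.8
```

```bash
python3 arc.py 32.3 -2 5
```

```text
tcp [0.6023 0.2053 0.1578] r 0.0705 angle 33.0 F [-3.4  0.3  6.1] grip 0.01902722559443646 39.791375398635864
0.0020 -0.0015 0 0 0 0 0.1;0.0039 -0.0030 0 0 0 0 0.1;0.0057 -0.0046 0 0 0 0 0.1;0.0075 -0.0062 0 0 0 0 0.1;0.0093 -0.0079 0 0 0 0 0.1 end 42.3
tangential resisting F 2.08
```

Request:
{"name": "play_rows", "arguments": {"motion": "0.0020 -0.0015 0 0 0 0 0.1;0.0039 -0.0030 0 0 0 0 0.1;0.0039 -0.0030 0 0 0 0 0.1;0.0039 -0.0030 0 0 0 0 0.7;0.0039 -0.0030 0 0 0 0 0.7;0.0039 -0.0030 0 0 0 0 0.7;0.0039 -0.0030 0 0 0 0 0.7;0.0039 -0.0030 0 0 0 0 0.7;0.0039 -0.0030 -0.02 0 0 0 0.7;0.0039 -0.0030 -0.05 0 0 0 0.7;0.0039 -0.0030 -0.09 0 0 0 0.7;0.0039 -0.0030 -0.12 0 0 0 0.7"}}

```text
time: 28.1
tcp_pos: [0.5995, 0.2096, 0.2801]
ee_rot: [[0.058, 0.998, 0.001], [0.998, -0.058, 0.001], [0.001, 0.001, -1.0]]
contact_force: [-0.0, -0.1, 0.1]
grip_width: 0.0598
gripper_force: 0.0
```

Request:
{"name": "play_rows", "arguments": {"motion": "-0.04 0.02 -0.02 0 0 0 0.7;-0.08 0.02 -0.03 0 0 0 0.7;-0.12 0.02 -0.03 0 0 0 0.7;-0.16 0.02 -0.03 0 0 0 0.7;-0.19 0.02 -0.03 0 0 0 0.7;-0.19 0.02 -0.03 0 0 0 0.7;-0.19 0.02 -0.03 0 0 0 0.7;-0.19 0.02 -0.03 0 0 0 0.7"}}

```text
time: 28.77
tcp_pos: [0.6084, 0.019, 0.3075]
ee_rot: [[0.058, 0.998, 0.0], [0.998, -0.058, 0.001], [0.001, 0.0, -1.0]]
contact_force: [-0.1, 0.1, 0.6]
grip_width: 0.0595
gripper_force: 0.0
```

```bash
python3 - <<'E'
from h import *
c=cam("wrist"); p,d=grab_frame("wrist"); P=cloud("wrist",d,c); cv2.imwrite("pics/w7.png",p)
m=(abs(P[...,0]-.543)<.024)&(abs(P[...,1]-.167)<.024)&(abs(P[...,2]-.177)<.0035)
q=P[m];print("hub",m.sum(),cv2.minAreaRect((q[:,:2]*1000).astype(np.float32)),np.median(q[:,2]),np.linalg.lstsq(np.c_[q[:,:2]-q[:,:2].mean(0),np.ones(len(q))],q[:,2],rcond=None)[0])
s=telemetry.sense();print(s["contact_force"],s["tcp_pos"],s["time"])
E
python3 plat.py
```

```text
hub 1220 ((543.3834838867188, 167.0651397705078), (36.546199798583984, 37.61039352416992), 39.163063049316406) 0.17730079994887762 [-0.0100145  -0.00092662  0.17723199]
[-0.02123026  0.89022381 -0.86063617] [0.60839677 0.01971565 0.30751027] 28.8167
top 801 [0.0538 0.0561 0.0587]
scene 252 [0.0532 0.0559 0.0585]
```

View pics/w7.png

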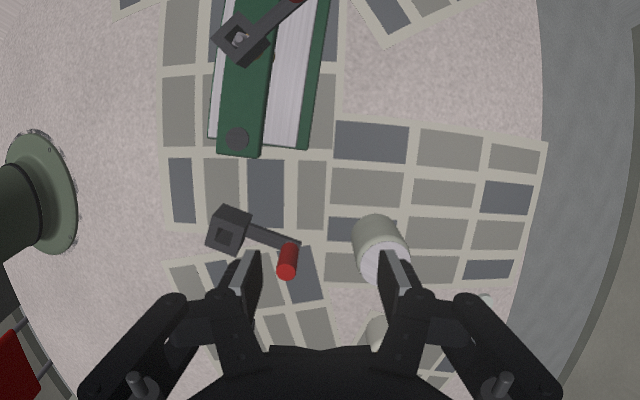

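The crank sits home and level at (240,38), moving back only about 3° on release. The platen is at its stack height and the gripper touches nothing, so I'm handing in.

```bash
python3 -c "
from workcell import ticket
print(ticket.job_done())"
```

```text
the job is handed in; nothing more can be done
None
```

The job is handed in (no verdict came back): the middle-sized crank is fully home on the shaft, the platen measures at the stack's height after firm tightening (about 0.4 rad; the first release sprang the crank back about 60°, so I re-tightened and eased it off), and the jar, tin and pot were left alone.

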